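# Stack spacer, washer and bushing on a tie bolt

### The job

Thread the three loose parts onto the upright tie bolt of the blue fixture, in this order: the aluminium spacer tube, then the brass washer, then the red bushing with its flange down, each fully home and flat on what lies below it. Feel gently for the bolt, never loading the fixture with more than about 30 N, then let go; leave the nut, the wrench and the green tin where they are.

Things in the scene. Friction and masses are not known exactly. Their poses are not given: they have to be found in the camera images.
- fixture: Blue plate 110 x 110 x 12 mm, fixed; origin at its underside's centre, 2 mm above the bench, z up, x and y along edges. On it a dark disc, 64 mm across, 4 mm thick, with the vertical tie bolt, 20 mm thick, tip 78 mm above the origin, last 4 mm tapering to 14 mm. Disc and bolt sink together on a spring: 3 N starts it, 5 N per mm, stop at 6 mm; sideways and in turning the bolt is rigid.
- seat (a point): Centre of the disc's top face, unloaded, 16 mm above the fixture's origin, axes as the fixture's; the spacer comes to rest on this face. The bolt's axis is NOT here: it stands 6 mm away in an unknown direction, different every time and not measured, to be felt for (or seen).
- spacer: Aluminium tube, outside 36 mm, bore 23 mm, 26 mm high, 60 g or so, upright; origin at the centre of its underside, z up. Goes on first, on the disc.
- washer: Thick brass washer, outside 50 mm, bore 23 mm, 8 mm high, 80 g or so, lying flat; origin at the centre of its underside, z up. Goes on second, on the spacer (underside 26 mm above the disc).
- bushing: Red plastic flanged bushing, standing on its flange: flange 42 mm across and 4 mm high, then a body 34 mm across, 22 mm high in all, bore 23 mm, 30 g or so; origin at the centre of its underside, z up. Goes on last, flange down, on the washer (underside 34 mm above the disc).
- nut: Bystander: dark hexagon nut, 30 mm across flats, 16 mm high; origin at the centre of its underside. Not to be moved.
- wrench: Bystander: steel wrench lying flat, about 180 mm long along its x, handle to -x; origin at the centre of its underside. Not to be moved.
- tin: Bystander: green tin, 66 mm across, 70 mm high, upright; origin at the centre of its underside. Not to be moved.
There are look-alikes about, which are no part of the job. Several things have the shape of the spacer; the one meant has the colours described above.

How it is judged (in metres and radians):
On the way, in this order (a step that is already met when the one before it is completed fails the run):
1. the spacer sits on the fixture's disc, round the bolt (z of spacer in the frame of seat between -0.0025 and 0.0025 m and x of spacer in the frame of seat between -0.01 and 0.01 m and y of spacer in the frame of seat between -0.01 and 0.01 m and angle between spacer's own z axis and vertical below 0.07 rad), for 0.2 s.
2. the washer lies flat on the spacer, round the bolt (all of step 1 and z of washer in the frame of seat between 0.0235 and 0.0285 m and x of washer in the frame of seat between -0.01 and 0.01 m and y of washer in the frame of seat between -0.01 and 0.01 m and angle between washer's own z axis and vertical below 0.07 rad), for 0.2 s.
3. the bushing stands on the washer, flange down, round the bolt (all of step 2 and z of bushing in the frame of seat between 0.0315 and 0.0365 m and x of bushing in the frame of seat between -0.01 and 0.01 m and y of bushing in the frame of seat between -0.01 and 0.01 m and angle between bushing's own z axis and vertical below 0.07 rad), for 0.2 s.
At the end, for the whole second after the job is handed in: All three at rest on the bolt: undersides of spacer, washer and bushing 0, 26 and 34 mm above the disc (each within 2.5 mm), within 10 mm of the disc's centre along the fixture's x and y, upright within 0.07 rad, flange down (all of step 3 and linear speed of each of spacer, washer, bushing below 0.02 m/s); the robot touches nothing.
It fails at once if more than 30 N on the fixture (its bolt included) (contact force between fixture and anything else above 30 N).
It fails at once if the nut, the wrench or the tin is moved more than 20 mm (distance of any of nut, wrench, tin from where it was at the start of the episode above 0.02 m).
It also fails if it takes over 72 s, if anything falls off the work surface, if the arm or the gripper's body presses on something with over 40 N, if the wrist force passes 120 N, or if a joint passes its speed limit or range.

### The arm

A 6-joint arm with a two-finger parallel gripper is mounted at the origin on the work surface. World frame = base frame: x ahead of the robot, y to its left, z up, the work surface at z = 0. Lengths are in mm, angles in rad, forces in N, time in s.
With the tool pointing down it reaches from about 275 to 1000 mm from the base axis. Payload 8.4 kg.
Tool frame: the origin (TCP) lies on the centre line of the jaws, within the pads' length; the fingertips stand 14 mm ahead of it and the grasp point (between the pads) lies 5 mm behind it; z points along the fingers, y is the line along which they close (so a half turn about z gives the same grasp; the last joint's range is limited). The gripper opens to 85 mm and grips with 20 to 120 N. Pads are 22 mm wide; open, the fingers measure 114 mm over their backs; the gripper's body (76 mm by 85 mm) begins 54 mm behind the grasp point. The pads swing forward as they close: fully open they stand 13 mm farther back than shut.
Start: joints at [-1.103, 0.353, 1.633, -0, 1.155, -0.002], TCP at [282.942, -557.29, 245.281] pointing down, gripper open.
Joint ranges: [-2.63, 2.63], [-0.92, 2.1], [0.06, 2.66], [-1.3, 4.44], [0, 2.69], [-3.02, 3.02]. Speed limits (rad/s): [2.22, 2.22, 2.79, 3.14, 3.14, 3.14].

### API

Orientations are given as [roll, pitch, yaw] about the fixed x, y, z axes, in that order (R = Rz(yaw) Ry(pitch) Rx(roll)).
In Python, from rig import r gives the robot as it stands.
- The arm moves only by the tool step_arm, never from a script. Its argument "plan" is text: rows parted by semicolons, each of 7 numbers parted by spaces: the turn, a rotation vector about the world's x, y, z in degrees, then the shift along the world's x, y, z in mm, then the closure in counts, from 0 (fully open) to 255 (shut). In form: rx ry rz x y z hand; .... A call has 1 to 8 rows; each row is the pose to reach, as a shift and turn from the pose commanded when the call began; what a row does not reach only later rows make up. A row lasts 1/10 s, in which the tool goes at most 50 mm and 8.59 degrees, less where a joint would pass 70% of its speed; a pose out of reach is approached as far as the arm can. A call with a gripper value outside its range is refused whole. The fingers move at their own pace and stop on an object; "force" is the grip in N (left out, the last holds). Time passes only in rows, so rows that repeat a pose let the fingers close. It gives the time, the measured TCP pose, the force, the opening and the grip force at its end, in the units of the state.
- r.sense(): the state, without advancing time (a new reading comes with each control period).
- r.grab_frame(name): name is "scene" or "side" or "wrist"; returns (picture, depth): 384x512x3 uint8, red, green, blue; 384x512 float32, mm along the optical axis (not along the pixel's ray), 0 where there is no reading.
- r.get_calibration(name): a dict with "K" (3x3 intrinsics, pixels), "k1" (the pictures are not rectified: a ray, as slopes to the right and down, at radius r is drawn at 1 + k1 r^2 times it, then the intrinsics apply), "world_from_camera" (4x4, takes a point from camera to world coordinates). Camera axes: x right, y down, z forward; pixel columns grow to the right and rows downward; lengths in mm; the calibration is good to about 2 mm. A picture is of the moment at which its call begins: read the wrist's pose just before it. get_calibration takes no time and is no camera call; for the wrist camera it gives the pose at the moment of the call.
- r.sign_off(): hands the job in; it is judged then, once.
The state is a dict: "clock": time; "qpos": joint angles; "qvel": joint speeds; "joint_efforts": joint torques, N m; "eef_pos": TCP position; "tcp_rot": TCP orientation; "contact_force": force on the tool from outside, world axes, zero at the start; "wrist_torque": the same for the moment, N m; "opening": opening from 0.0 (shut) to 1.0 (fully open); "grasp_force": force on a finger pad.
Only numpy, scipy, OpenCV 4.12 (cv2) and the standard library are available. Lean on these libraries where they do the work, as an engineer would, in place of code of your own. Each camera call takes 0.05 s, during which the arm holds its last target. There are 200 camera calls.

## Working session

There is one attempt and no reset: what is moved stays moved. The work goes in short steps, Python scripts to look and compute and a tool call to move; the robot and the scene stay as the last step left them, time stands still between calls to the robot, and variables do not carry over. Pictures are saved under pics/ and viewed, at most 10 in all, crops included, and the job is handed in when it is done.

Besides the shell and the picture viewer there is one more tool, called after "Request:" as name(argument=value, ...) on one line, values as JSON. step_arm: Moves the arm, as the interface text tells. Its arguments: {"type":"object","properties":{"plan":{"type":"string"},"force":{"type":"number"}},"required":["plan"]}

```bash
mkdir -p pics; ls; python3 - <<'E'
from rig import r
import cv2,numpy as np
s=r.sense();print(s)
ims=[]
for n in("scene","side"):
    p,d=r.grab_frame(n);c=r.get_calibration(n);np.savez(n+".npz",p=p,d=d,K=c["K"],k1=c["k1"],T=c["world_from_camera"]);print(n,c)
    cv2.imwrite(f"pics/{n}0.png",cv2.cvtColor(p,cv2.COLOR_RGB2BGR))
E
```

```text
pics
{'clock': 0.0, 'qpos': array([-1.10336912e+00,  3.53657886e-01,  1.63412705e+00, -1.39194834e-05,
        1.15519375e+00, -2.40115738e-03]), 'qvel': array([ 0.00139693,  0.00055538, -0.00103195, -0.00228019, -0.00086201,
        0.00149519]), 'joint_efforts': array([ 3.66169246e-03, -6.05245757e+01, -3.42059147e+01,  7.25510063e-05,
        9.48107103e-03,  8.32178358e-06]), 'eef_pos': array([ 282.75066785, -556.87831512,  244.5586158 ]), 'tcp_rot': array([-3.14020660e+00,  9.39864769e-06,  4.69833995e-01]), 'contact_force': array([-0.89304962,  0.52033826,  0.91034752]), 'wrist_torque': array([0.04869808, 0.02088524, 0.0150054 ]), 'grasp_force': 0.0, 'opening': 1.0002631589569695}
scene {'K': array([[396.20704914,   0.        , 259.0787946 ],
       [  0.        , 396.20704914, 190.60015515],
       [  0.        ,   0.        ,   1.        ]]), 'k1': -0.09581967032519671, 'world_from_camera': array([[ 8.25873823e-01,  4.37489804e-01, -3.55717724e-01,
         9.04907449e+02],
       [ 5.63841340e-01, -6.45158823e-01,  5.15609383e-01,
        -4.46726062e+02],
       [-3.92058026e-03, -6.26396651e-01, -7.79494622e-01,
         7.74315878e+02],
       [ 0.00000000e+00,  0.00000000e+00,  0.00000000e+00,
         1.00000000e+00]])}
side {'K': array([[401.75530312,   0.        , 259.25544752],
       [  0.        , 401.75530312, 192.64791225],
       [  0.        ,   0.        ,   1.        ]]), 'k1': -0.006324721324763326, 'world_from_camera': array([[-9.28445307e-01, -2.32203278e-01,  2.89949908e-01,
         2.52445645e+02],
       [-3.71097035e-01,  5.44857016e-01, -7.51942699e-01,
         8.51118346e+02],
       [ 1.66223177e-02, -8.05737221e-01, -5.92039888e-01,
         6.97945960e+02],
       [ 0.00000000e+00,  0.00000000e+00,  0.00000000e+00,
         1.00000000e+00]])}
```

View pics/scene0.png

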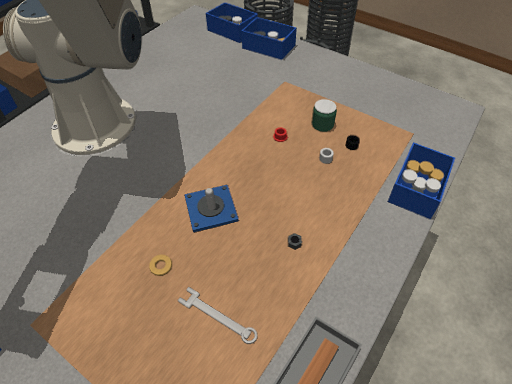

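View pics/side0.png

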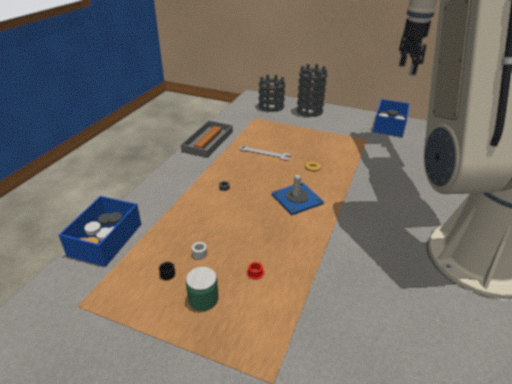

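Scene picture: the blue fixture is at (211,207), with its bolt tip at about (209,190). The washer is at (160,265), the red bushing at (280,134) and the nut at (295,241). The wrench runs from (185,295) to (250,337), and the tin is at (324,115). The side view agrees.

Spacer candidates: the grey tube at (327,156), the black tube at (352,142) and the white or brown cylinders in the bin at (420,175). The grey one fits "aluminium". I'll confirm it in a crop and measure everything.

```bash
cat > h.py <<'E'
import numpy as np,cv2
def rays(px,K,k1):
    px=np.atleast_2d(px).astype(float)
    return cv2.undistortPoints(px.reshape(-1,1,2),K,np.array([k1,0,0,0,0.])).reshape(-1,2)
def onplane(px,K,k1,T,z):
    d=np.c_[rays(px,K,k1),np.ones(len(np.atleast_2d(px)))]@T[:3,:3].T
    o=T[:3,3]; return o+d*((z-o[2])/d[:,2])[:,None]
def cloud(p,d,K,k1,T):
    H,W=d.shape; u,v=np.meshgrid(np.arange(W),np.arange(H))
    n=rays(np.c_[u.ravel(),v.ravel()],K,k1)
    P=np.c_[n,np.ones(len(n))]*d.reshape(-1,1)
    return (P@T[:3,:3].T+T[:3,3]).reshape(H,W,3)
def obj(C,box,zmin):
    x0,y0,x1,y1=box; c=C[y0:y1,x0:x1]; m=np.isfinite(c[...,2])&(c[...,2]>zmin)&(c[...,2]<150); return c[m]
E
python3 - <<'E'
import numpy as np,cv2
from h import *
np.set_printoptions(precision=1,suppress=True)
B=dict(scene=dict(grey=(315,145,338,168),black=(343,132,362,152),washer=(145,250,175,280),red=(270,124,291,144),nut=(285,230,305,252),tin=(308,95,340,135),fix=(180,180,245,235)),
 side=dict(grey=(190,240,210,262),black=(157,260,177,281),washer=(302,158,324,174),red=(245,260,267,281),nut=(217,179,232,192),tin=(183,265,220,312),fix=(268,172,328,215)))
for n in B:
    z=np.load(n+".npz");C=cloud(z["p"],z["d"],z["K"],float(z["k1"]),z["T"]);
    for k,b in B[n].items():
        c=obj(C,b,3); 
        if len(c)<5: print(n,k,len(c));continue
        zt=np.percentile(c[:,2],97); t=c[c[:,2]>zt-3]
        (cx,cy),rad=cv2.minEnclosingCircle(t[:,:2].astype(np.float32))
        print(n,k,"top",zt,"mid",(t[:,:2].min(0)+t[:,:2].max(0))/2,"circ",cx,cy,rad)
    hsv=cv2.cvtColor(z["p"],cv2.COLOR_RGB2HSV)
    x0,y0,x1,y1=B[n]["fix"]; m=cv2.inRange(hsv,(100,120,40),(125,255,255)); mm=np.zeros_like(m);mm[y0:y1,x0:x1]=m[y0:y1,x0:x1]
    cn=max(cv2.findContours(mm,0,2)[0],key=cv2.contourArea)
    W=onplane(cn.reshape(-1,2),z["K"],float(z["k1"]),z["T"],14)[:,:2].astype(np.float32)
    print("fix",cv2.minAreaRect(W))
    c=C[y0:y1,x0:x1].reshape(-1,3)
    t=c[(c[:,2]>50)&(c[:,2]<85)]; print("bolt cloud",len(t),t.mean(0),t.max(0),t.min(0))
z=np.load("scene.npz");p=z["p"];a=cv2.resize(p[120:180,300:370],None,fx=5,fy=5,interpolation=2);b=cv2.resize(p[170:240,170:250],None,fx=5,fy=5,interpolation=2)
c=np.zeros((350,750,3),np.uint8);c[:300,:350]=a;c[:350,350:]=b
cv2.imwrite("pics/crop.png",c[...,::-1])
E
```

```text
scene grey top 29.023473563166775 mid [636.2 253. ] circ 637.1207275390625 253.48263549804688 18.947193145751953
scene black top 28.905098418861684 mid [673.8 339.2] circ 673.4426879882812 339.3620300292969 17.360485076904297
scene washer top 11.831528814563953 mid [ 493.  -232.2] circ 492.36041259765625 -231.48927307128906 23.965967178344727
scene red top 24.652964311035078 mid [493.2 258.8] circ 491.941162109375 258.3887939453125 17.201536178588867
scene nut top 19.345513893507587 mid [703.9 -16.8] circ 702.9884643554688 -16.779685974121094 15.944759368896484
scene tin top 72.2462957963879 mid [565.3 371. ] circ 565.4569091796875 369.97442626953125 31.96324348449707
scene fix top 70.07998573368359 mid [493.8 -50.2] circ 494.3468017578125 -50.84747314453125 9.959515571594238
fix ((490.5063781738281, -50.184120178222656), (107.36404418945312, 114.06864929199219), 50.99968719482422)
bolt cloud 107 [496.5 -52.7  69.4] [503.2 -41.1  81.2] [484.5 -60.   50.2]
side grey top 28.664111563877658 mid [632.6 255.8] circ 632.8004760742188 255.53872680664062 17.51191520690918
side black top 27.990591468359927 mid [668.9 341.1] circ 669.929443359375 341.14996337890625 18.82881736755371
side washer top 11.53055844017606 mid [ 488.  -226.6] circ 487.9919128417969 -226.1943359375 24.88409996032715
side red top 24.533898889267448 mid [486.5 260.4] circ 486.3797302246094 260.4517822265625 17.19375228881836
side nut top 19.352259113216697 mid [698.7 -14.8] circ 698.5779418945312 -13.029247283935547 16.35899543762207
side tin top 72.7422140228251 mid [560.6 372.3] circ 560.1450805664062 372.5235900878906 30.6568660736084
side fix top 67.99126498792913 mid [487.9 -45.9] circ 487.857177734375 -46.06290817260742 11.027134895324707
fix ((480.7080993652344, -38.38529968261719), (108.19705200195312, 108.26506042480469), 50.681007385253906)
bolt cloud 77 [485.9 -43.2  67.8] [497.7 -36.7  80.7] [478.  -55.2  50.2]
```

View pics/crop.png

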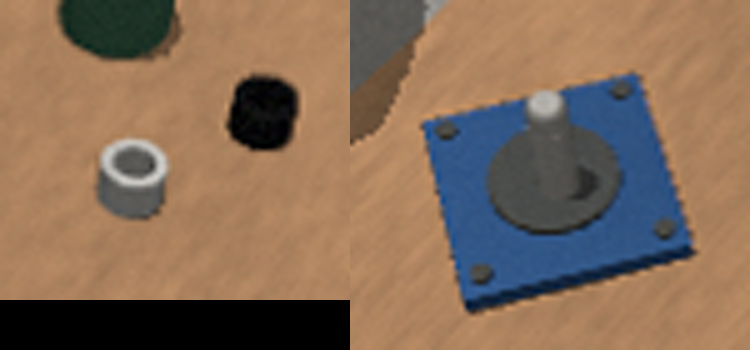

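The crop shows the grey tube on the left, a plain aluminium ring with an open bore, next to an all-black one. The grey tube at scene (327,156) is the spacer. It and the other parts lie at the expected heights of 26, 8 and 22 mm, within 3 mm. I'll go over the bolt first and look at it with the wrist camera.

Request:
step_arm(plan="0 0 0 18 45 0 0;0 0 0 36 90 0 0;0 0 0 54 135 0 0;0 0 0 72 180 0 0;0 0 0 90 225 0 0;0 0 0 108 270 0 0;0 0 0 126 315 0 0;0 0 0 144 360 0 0", force=30)

```text
clock: 0.9
eef_pos: [427.2, -195.4, 245.2]
tcp_rot: [3.142, -0.0, 0.47]
contact_force: [0.9, -0.1, -0.5]
opening: 0.998
grasp_force: 0.0
```

Request:
step_arm(plan="0 0 0 18 45 0 0;0 0 0 36 90 0 0;0 0 0 54 135 0 0;0 0 0 63 149 0 0;0 0 0 63 149 0 0;0 0 0 63 149 0 0")

```text
clock: 1.5
eef_pos: [489.5, -48.3, 244.9]
tcp_rot: [-3.141, 0.001, 0.471]
contact_force: [-0.0, -0.6, 0.2]
opening: 0.998
grasp_force: 0.0
```

```bash
cat > w.py <<'E'
import sys,numpy as np,cv2
from rig import r
from h import *
np.set_printoptions(precision=1,suppress=True)
def snap(name):
    s=r.sense();c=r.get_calibration("wrist");p,d=r.grab_frame("wrist")
    np.savez(name+".npz",p=p,d=d,K=c["K"],k1=c["k1"],T=c["world_from_camera"],tcp=s["eef_pos"])
    cv2.imwrite(f"pics/{name}.png",p[...,::-1])
    print(s["clock"],s["eef_pos"],s["tcp_rot"],"cam",c["world_from_camera"])
    return p,d,c["K"],c["k1"],c["world_from_camera"],s
E
python3 -c "
from w import *
snap('w1')"
```

```text
1.5 [489.5 -48.3 244.9] [-3.1  0.   0.5] cam [[  0.5  -0.9  -0.3 556. ]
 [ -0.9  -0.4  -0.1 -13.8]
 [  0.    0.3  -1.  374.4]
 [  0.    0.    0.    1. ]]
```

View pics/w1.png

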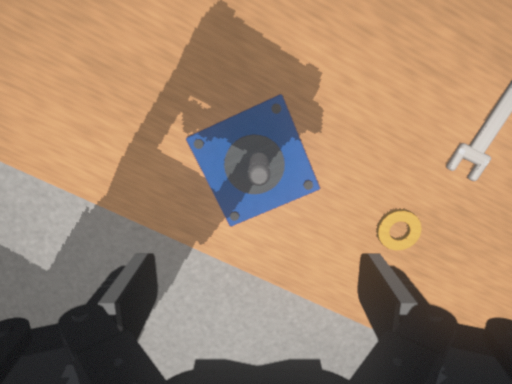

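The wrist picture shows the plate at (252,160), the disc at (253,163) with the bolt tip at about (259,174), and the washer at (400,230). I'll measure them.

```bash
cat >> w.py <<'E'
def ring(P,z,pts):
    W=onplane(pts,P[2],P[3],P[4],z)[:,:2].astype(np.float32)
    e=cv2.fitEllipse(W) if len(W)>=5 else None
    return e
def loadw(n):
    z=np.load(n+".npz");return z["p"],z["d"],z["K"],float(z["k1"]),z["T"]
E
python3 - <<'E'
from w import *
P=loadw("w1");p,d=P[0],P[1];C=cloud(*P)
hsv=cv2.cvtColor(p,cv2.COLOR_RGB2HSV)
big=lambda m:max(cv2.findContours(m,0,1)[0],key=cv2.contourArea).reshape(-1,2)
m=cv2.inRange(hsv,(100,120,40),(125,255,255));m[220:]=0 if False else m[220:]
c=big(m);print("plate",cv2.minAreaRect(onplane(c,*P[2:],14)[:,:2].astype(np.float32)))
w=cv2.inRange(hsv,(15,110,60),(28,255,255));w[:200]=0;w[:,:370]=0;w[260:]=0;w[:,430:]=0
c=big(w);print("washer",ring(P,10,c),C[225:235,382:388,2].mean())
# disc: grey low-sat within plate
x0,y0,x1,y1=222,133,288,197
g=np.zeros(p.shape[:2],np.uint8);g[y0:y1,x0:x1]=(hsv[y0:y1,x0:x1,1]<70)*255
c=big(g);print("disc",ring(P,18,c))
sub=C[y0:y1,x0:x1];t=sub[(sub[...,2]>74)&(sub[...,2]<90)];print("bolt top cloud",len(t),(t.max(0)+t.min(0))/2,t.max(0)-t.min(0))
m=((C[...,2]>72)&(C[...,2]<90));m[:y0]=0;m[y1:]=0;m[:,:x0]=0;m[:,x1:]=0
v,u=np.nonzero(m);print("px",u.min(),u.max(),v.min(),v.max())
pp=np.c_[u,v];q=onplane(pp,*P[2:],80)[:,:2];print("ray80",(q.min(0)+q.max(0))/2,q.max(0)-q.min(0))
cr=cv2.resize(p[125:205,210:300],None,fx=6,fy=6,interpolation=2);cv2.imwrite("pics/w1c.png",cr[...,::-1])
E
```

```text
plate ((485.64971923828125, -45.93269348144531), (106.78041076660156, 106.83808135986328), 50.72874069213867)
washer ((490.265380859375, -225.5420684814453), (51.062400817871094, 65.67306518554688), 176.19561767578125) 11.205765593636114
disc ((485.4394226074219, -46.071407318115234), (62.06718826293945, 63.05814743041992), 108.74234008789062)
bolt top cloud 382 [491.4 -48.8  78.5] [19.7 19.6  8.5]
px 248 270 163 185
ray80 [492.2 -48.2] [20.1 19.8]
```

View pics/w1c.png

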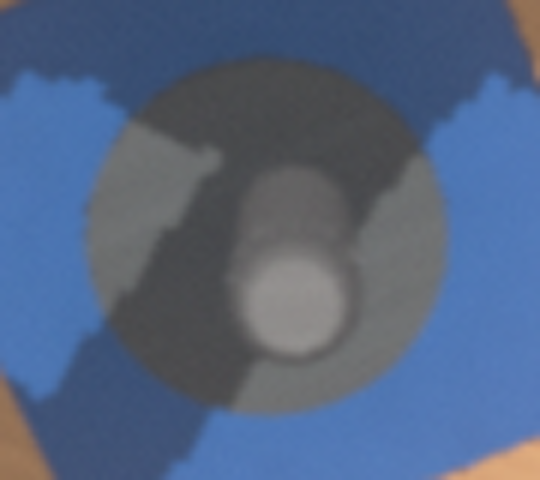

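The bolt axis is at (491.5,-48.5) and the disc centre at (485.5,-46). They are 6.5 mm apart, which agrees with the given 6 mm. Next I go above the spacer.

Request:
step_arm(plan="0 0 0 20 43 -6 0;0 0 0 40 86 -12 0;0 0 0 60 129 -18 0;0 0 0 80 172 -24 0;0 0 0 100 215 -30 0;0 0 0 120 258 -36 0;0 0 0 140 295 -45 0;0 0 0 145 302 -50 0")

```text
clock: 2.35
eef_pos: [636.5, 255.7, 194.3]
tcp_rot: [-3.141, -0.001, 0.47]
contact_force: [0.3, 0.5, 0.8]
opening: 1.001
grasp_force: 0.0
```

Request:
step_arm(plan="0 0 0 0 0 0 0;0 0 0 0 0 0 0")

```text
clock: 2.55
eef_pos: [634.5, 251.7, 195.0]
tcp_rot: [3.141, 0.002, 0.469]
contact_force: [0.5, -0.1, 0.1]
opening: 0.998
grasp_force: 0.0
```

```bash
cat >> w.py <<'E'
def near(P,xy,h,R,zlo):
    """top-face outline of the thing of height h (mm) near xy: depth mask, cast to plane z=h"""
    C=cloud(*P);m=((C[...,2]>zlo)&(C[...,2]<h+8)&(np.hypot(C[...,0]-xy[0],C[...,1]-xy[1])<R)).astype(np.uint8)
    c=max(cv2.findContours(m,0,1)[0],key=cv2.contourArea).reshape(-1,2)
    W=onplane(c,*P[2:],h)[:,:2]
    print("px",c.mean(0),"mid",(W.min(0)+W.max(0))/2,"size",W.max(0)-W.min(0),"ell",cv2.fitEllipse(W.astype(np.float32))[:2])
E
python3 - <<'E'
from w import *
P=snap('w2')[:5]
near(P,(635,254),26,40,20)
E
```

```text
2.55 [634.5 251.7 195. ] [3.1 0.  0.5] cam [[  0.5  -0.9  -0.3 701.1]
 [ -0.9  -0.4  -0.1 286.1]
 [  0.    0.3  -1.  324.4]
 [  0.    0.    0.    1. ]]
px [254. 171.] mid [636.5 256.1] size [36.6 35.6] ell ((636.5042114257812, 256.23504638671875), (34.767642974853516, 36.060543060302734))
```

View pics/w2.png

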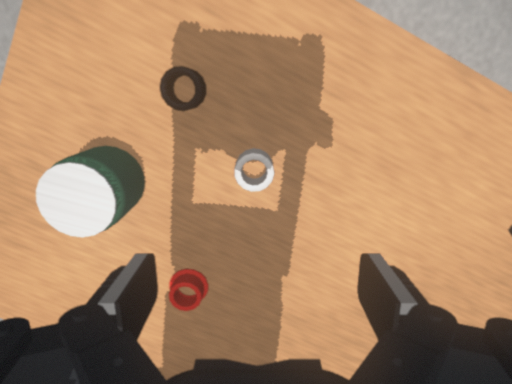

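The picture shows the spacer at (254,171), the look-alike at (183,88), the bushing at (187,289) and the tin at (90,190). The spacer measures (636.5,256.2) and 36 mm across, as it should. Now I grasp it.

Request:
step_arm(plan="0 0 0 2 4.5 -45 0;0 0 0 2 4.5 -90 0;0 0 0 2 4.5 -135 0;0 0 0 2 4.5 -165 0;0 0 0 2 4.5 -179 0;0 0 0 2 4.5 -179 0;0 0 0 2 4.5 -179 255;0 0 0 2 4.5 -179 255", force=30)

```text
clock: 3.4
eef_pos: [638.4, 258.5, 18.7]
tcp_rot: [3.141, -0.003, 0.47]
contact_force: [0.5, -0.4, -0.6]
opening: 0.689
grasp_force: 0.0
```

Request:
step_arm(plan="0 0 0 0 0 0 255;0 0 0 0 0 0 255;0 0 0 0 0 0 255;0 0 0 0 0 0 255;0 0 0 0 0 0 255;0 0 0 0 0 0 255")

```text
clock: 4.0
eef_pos: [637.9, 258.6, 18.2]
tcp_rot: [3.141, -0.002, 0.47]
contact_force: [-1.0, -1.6, 8.2]
opening: 0.418
grasp_force: 29.3
```

The grip holds at opening 0.418, which is 36 mm. I lift it and look at it in the hand.

Request:
step_arm(plan="0 0 0 0 0 20 255;0 0 0 0 0 60 255;0 0 0 0 0 104 255;0 0 0 -16 -34 104 255;0 0 0 -32 -68 104 255;0 0 0 -48 -102 104 255;0 0 0 -64 -136 104 255;0 0 0 -80 -170 104 255")

```text
clock: 4.8
eef_pos: [556.3, 87.2, 121.0]
tcp_rot: [3.141, -0.001, 0.47]
contact_force: [0.7, -0.7, -1.0]
opening: 0.416
grasp_force: 30.2
```

Request:
step_arm(plan="0 0 0 -15 -34 0 255;0 0 0 -30 -68 0 255;0 0 0 -45 -102 0 255;0 0 0 -55 -125 0 255;0 0 0 -60 -132 0 255;0 0 0 -63.3 -135.7 0 255;0 0 0 -63.3 -135.7 0 255;0 0 0 -63.3 -135.7 0 255")

```text
clock: 5.6
eef_pos: [494.2, -46.8, 120.5]
tcp_rot: [3.141, -0.001, 0.47]
contact_force: [-0.6, -0.4, -0.6]
opening: 0.416
grasp_force: 30.2
```

```bash
python3 - <<'E'
from w import *
P=snap('w3');print(P[5]["opening"],P[5]["contact_force"],P[5]["grasp_force"])
T=P[4]; t=np.r_[P[5]["eef_pos"],1]; c=np.linalg.inv(T)@t; q,_=cv2.projectPoints(c[:3].reshape(1,1,3),np.zeros(3),np.zeros(3),P[2],np.array([P[3],0,0,0,0.]));print("tcp px",q.ravel())
E
```

```text
5.6 [494.2 -46.8 120.5] [ 3.1 -0.   0.5] cam [[  0.5  -0.9  -0.3 560.5]
 [ -0.9  -0.4  -0.1 -12.3]
 [  0.    0.3  -1.  250. ]
 [  0.    0.    0.    1. ]]
0.41628207852192783 [-0.6 -0.4 -0.6] 30.231282580643892
tcp px [258.6 272.7]
```

View pics/w3.png

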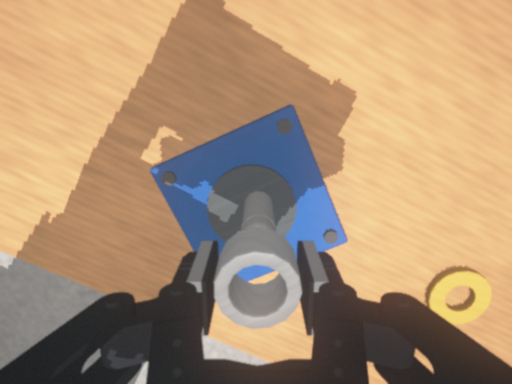

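The spacer is held straight, with its top ring at (258,290) and the bolt behind it at (258,215). I'll measure the held ring and the washer.

```bash
python3 - <<'E'
from w import *
P=loadw("w3");C=cloud(*P)
print("top z ring px", C[320,255:262,2], C[290,219:224,2])
s=C[235:335,205:310].reshape(-1,3);s=s[(s[:,2]>110)&(s[:,2]<150)]
h=np.histogram(s[:,2],bins=np.arange(100,150,2));print(h[0])
zt=np.percentile(s[:,2],95);print(zt)
m=((C[...,2]>zt-4)&(C[...,2]<zt+5)).astype(np.uint8);m[:238]=0;m[335:]=0;m[:,:213]=0;m[:,302:]=0
c=max(cv2.findContours(m,0,1)[0],key=cv2.contourArea).reshape(-1,2)
W=onplane(c,*P[2:],zt)[:,:2];print("ring",(W.min(0)+W.max(0))/2,W.max(0)-W.min(0),cv2.fitEllipse(W.astype(np.float32)),cv2.minEnclosingCircle(W.astype(np.float32)))
near(P,(490,-226),10,45,5)
E
```

```text
top z ring px [130.5 131.1 131.1 130.6 131.6 131.2 132.2] [131.7 131.7 132.2 131.  131.6]
[   0    0    0    0    0  187  271  328  342  352  378  403  398  446
  673 2872  266  112  106  111  106  113  201  103]
142.50430192500306Traceback (most recent call last):
  File "<stdin>", line 8, in <module>
ValueError: max() iterable argument is empty
```

```bash
python3 - <<'E'
from w import *
P=loadw("w3");C=cloud(*P)
zt=131
m=((C[...,2]>zt-3)&(C[...,2]<zt+3)).astype(np.uint8);m[:238]=0;m[335:]=0;m[:,:213]=0;m[:,302:]=0
c=max(cv2.findContours(m,0,1)[0],key=cv2.contourArea).reshape(-1,2)
for z in(129,131):
  W=onplane(c,*P[2:],z)[:,:2].astype(np.float32);print("ring",(W.min(0)+W.max(0))/2,W.max(0)-W.min(0),cv2.fitEllipse(W)[:2],cv2.minEnclosingCircle(W))
near(P,(490,-226),10,45,5)
E
```

```text
ring [491.7 -47.5] [36.8 36. ] ((491.67230224609375, -47.432456970214844), (35.340362548828125, 36.377708435058594)) ((491.75128173828125, -47.32667541503906), 18.714826583862305)
ring [492.8 -47. ] [36.2 35.4] ((492.8095397949219, -46.85215759277344), (34.75632858276367, 35.77653121948242)) ((492.8872375488281, -46.74814224243164), 18.405563354492188)
px [457.7 294.5] mid [ 492.1 -227.6] size [48.8 54.2] ell ((491.8477478027344, -227.86306762695312), (47.44841766357422, 54.20358657836914))
```

The held spacer is at (492.2,-47.2) and the bolt at (491.6,-48.6). I shift by (-0.5,-1.3) and feel downward.

Request:
step_arm(plan="0 0 0 -0.5 -1.3 -10 255;0 0 0 -0.5 -1.3 -18 255;0 0 0 -0.5 -1.3 -20 255;0 0 0 -0.5 -1.3 -22 255;0 0 0 -0.5 -1.3 -24 255;0 0 0 -0.5 -1.3 -26 255;0 0 0 -0.5 -1.3 -27 255;0 0 0 -0.5 -1.3 -27 255")

```text
clock: 6.45
eef_pos: [493.2, -48.8, 93.3]
tcp_rot: [3.142, -0.0, 0.47]
contact_force: [0.3, -0.1, 0.3]
opening: 0.419
grasp_force: 30.2
```

Request:
step_arm(plan="0 0 0 0 0 -1 255;0 0 0 0 0 -2 255;0 0 0 0 0 -3 255;0 0 0 0 0 -4 255;0 0 0 0 0 -5 255;0 0 0 0 0 -6 255")

```text
clock: 7.05
eef_pos: [493.1, -48.8, 87.2]
tcp_rot: [-3.142, 0.0, 0.47]
contact_force: [-0.6, 0.7, -0.7]
opening: 0.417
grasp_force: 30.2
```

It is 9 mm past the tip with no force, so it is threaded. Continuing down.

Request:
step_arm(plan="0 0 0 0 0 -6 255;0 0 0 0 0 -12 255;0 0 0 0 0 -18 255;0 0 0 0 0 -24 255;0 0 0 0 0 -30 255;0 0 0 0 0 -36 255;0 0 0 0 0 -42 255;0 0 0 0 0 -42 255")

```text
clock: 7.85
eef_pos: [492.6, -48.7, 44.4]
tcp_rot: [-3.141, 0.001, 0.47]
contact_force: [0.5, -0.3, -0.6]
opening: 0.42
grasp_force: 30.2
```

Request:
step_arm(plan="0 0 0 0 0 -2 255;0 0 0 0 0 -4 255;0 0 0 0 0 -6 255;0 0 0 0 0 -7 255;0 0 0 0 0 -8 255;0 0 0 0 0 -8 255")

```text
clock: 8.45
eef_pos: [493.1, -48.8, 37.2]
tcp_rot: [-3.142, 0.0, 0.47]
contact_force: [0.2, -1.4, -1.1]
opening: 0.415
grasp_force: 30.2
```

Request:
step_arm(plan="0 0 0 0 0 -1 255;0 0 0 0 0 -2 255;0 0 0 0 0 -3 255;0 0 0 0 0 -3 255")

```text
clock: 8.85
eef_pos: [493.2, -48.8, 34.2]
tcp_rot: [3.142, 0.0, 0.47]
contact_force: [-0.6, -0.8, -0.8]
opening: 0.421
grasp_force: 30.3
```

Request:
step_arm(plan="0 0 0 0 0 -0.5 255;0 0 0 0 0 -1 255;0 0 0 0 0 -1.5 255;0 0 0 0 0 -2 255;0 0 0 0 0 -2 255")

```text
clock: 9.35
eef_pos: [493.2, -48.8, 32.7]
tcp_rot: [3.142, -0.0, 0.47]
contact_force: [-3.0, -0.1, 8.7]
opening: 0.42
grasp_force: 31.0
```

It is seated with about 9 N. I release, rise and go over the washer.

Request:
step_arm(plan="0 0 0 0 0 0.5 0;0 0 0 0 0 0.5 0;0 0 0 0 0 0.5 0;0 0 0 0 0 0.5 0;0 0 0 0 0 30 0;0 0 0 0 0 75 0;0 0 0 0 0 115 0;0 0 0 0 -30 138 0")

```text
clock: 10.15
eef_pos: [494.2, -77.4, 173.2]
tcp_rot: [3.14, -0.003, 0.472]
contact_force: [0.8, -0.2, -0.5]
opening: 1.003
grasp_force: 0.0
```

Request:
step_arm(plan="0 0 0 0 -45 0 0;0 0 0 0 -90 0 0;0 0 0 0 -130 0 0;0 0 0 -1 -145 0 0;0 0 0 -1.5 -148 0 0;0 0 0 -1.5 -148 0 0;0 0 0 -1.5 -148 0 0")

```text
clock: 10.85
eef_pos: [491.5, -225.5, 170.1]
tcp_rot: [-3.141, 0.0, 0.471]
contact_force: [0.8, -0.0, -0.7]
opening: 1.002
grasp_force: 0.0
```

```bash
python3 - <<'E'
from w import *
P=snap('w4')[:5];C=cloud(*P)
near(P,(491,-227),10,45,5)
for c in (8,10): near(P,(491,-227),c,30,5)
p,d=r.grab_frame("side");c=r.get_calibration("side")
S=(p,d,c["K"],c["k1"],c["world_from_camera"])
a=cv2.resize(p[165:220,265:330],None,fx=5,fy=5,interpolation=2);b=cv2.resize(P[0],(440,330));o=np.zeros((330,770,3),np.uint8);o[:275,:325]=a;o[:,330:]=b;cv2.imwrite("pics/v4.png",o[...,::-1])
E
```

```text
10.85 [ 491.5 -225.5  170.1] [-3.1  0.   0.5] cam [[   0.5   -0.9   -0.3  557.9]
 [  -0.9   -0.4   -0.1 -191.1]
 [   0.     0.3   -1.   299.5]
 [   0.     0.     0.     1. ]]
px [262.2 179.8] mid [ 491.4 -229.9] size [49.9 49.3] ell ((491.3728332519531, -229.73818969726562), (48.631126403808594, 49.248836517333984))
px [262.2 179.8] mid [ 490.9 -230.1] size [50.3 49.6] ell ((490.9132995605469, -230.00543212890625), (48.967044830322266, 49.589027404785156))
px [262.2 179.8] mid [ 491.4 -229.9] size [49.9 49.3] ell ((491.3728332519531, -229.73818969726562), (48.631126403808594, 49.248836517333984))
```

View pics/v4.png

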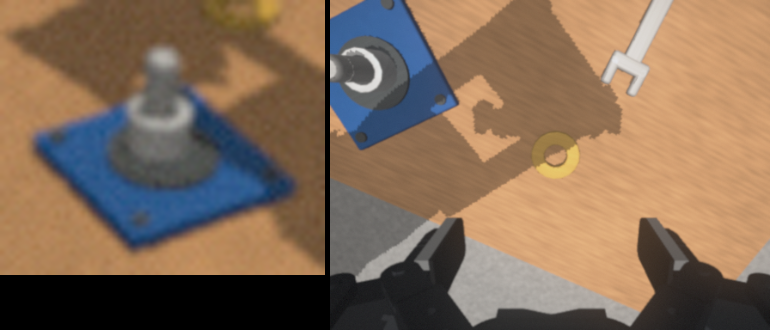

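The spacer is home on the disc, in the left crop. The washer is at (491,-230), 50 mm across. I grasp it.

Request:
step_arm(plan="0 0 0 -0.6 -3.2 -45 0;0 0 0 -0.6 -3.2 -90 0;0 0 0 -0.6 -3.2 -130 0;0 0 0 -0.6 -3.2 -148 0;0 0 0 -0.6 -3.2 -153.3 0;0 0 0 -0.6 -3.2 -153.3 0;0 0 0 -0.6 -3.2 -153.3 0;0 0 0 -0.6 -3.2 -153.3 255", force=30)

```text
clock: 11.75
eef_pos: [492.1, -230.3, 18.4]
tcp_rot: [3.14, -0.002, 0.47]
contact_force: [0.1, -0.2, -0.8]
opening: 0.855
grasp_force: 0.0
```

Request:
step_arm(plan="0 0 0 0 0 0 255;0 0 0 0 0 0 255;0 0 0 0 0 0 255;0 0 0 0 0 0 255;0 0 0 0 0 0 255;0 0 0 0 0 0 255")

```text
clock: 12.35
eef_pos: [491.6, -230.2, 18.4]
tcp_rot: [3.141, -0.001, 0.469]
contact_force: [-2.2, 1.8, 12.4]
opening: 0.557
grasp_force: 28.8
```

The opening of 0.557 is a little under 50 mm. I lift and check that the washer is flat in the hand.

Request:
step_arm(plan="0 0 0 0 0 10 255;0 0 0 0 0 40 255;0 0 0 0 0 80 255;0 0 0 0 0 110 255;0 0 0 0 0 120 255;0 0 0 0 0 120 255")

```text
clock: 12.95
eef_pos: [491.9, -230.4, 138.6]
tcp_rot: [3.139, -0.002, 0.47]
contact_force: [-0.7, 0.0, -1.1]
opening: 0.551
grasp_force: 31.2
```

```bash
python3 - <<'E'
from w import *
Q=snap('w5');print(Q[5]["opening"],Q[5]["contact_force"]);P=Q[:5];C=cloud(*P)
hsv=cv2.cvtColor(P[0],cv2.COLOR_RGB2HSV)
m=cv2.inRange(hsv,(20,100,60),(32,255,255));m=m*((C[...,2]>90)&(C[...,2]<160)).astype(np.uint8)
v,u=np.nonzero(m);print(len(u),u.min(),u.max(),v.min(),v.max(),"z",np.percentile(C[...,2][m>0],[5,50,95]))
X=C[m>0];X=X[abs(X[:,2]-np.median(X[:,2]))<3];A=np.c_[X[:,:2]-X[:,:2].mean(0),np.ones(len(X))];print("plane",np.round(np.linalg.lstsq(A,X[:,2],rcond=None)[0],4))
zt=np.median(C[...,2][m>0]);m=(m>0)&(abs(C[...,2]-zt)<4)
c=max(cv2.findContours(m.astype(np.uint8),0,1)[0],key=cv2.contourArea).reshape(-1,2)
for z in(zt-2,zt):
  W=onplane(c,*P[2:],z)[:,:2].astype(np.float32);print((W.min(0)+W.max(0))/2,W.max(0)-W.min(0),cv2.fitEllipse(W)[:2],cv2.minEnclosingCircle(W))
E
```

```text
12.95 [ 491.9 -230.4  138.6] [ 3.1 -0.   0.5] cam [[   0.5   -0.9   -0.3  557.9]
 [  -0.9   -0.4   -0.1 -195.8]
 [   0.     0.3   -1.   268.3]
 [   0.     0.     0.     1. ]]
0.5512993337135377 [-0.7  0.  -1.1]
3 208 231 252 276 z [130.7 130.8 131.4]
plane [ -0.    0.1 131. ]Traceback (most recent call last):
  File "<stdin>", line 10, in <module>
cv2.error: OpenCV(4.12.0) /io/opencv/modules/imgproc/src/shapedescr.cpp:361: error: (-201:Incorrect size of input array) There should be at least 5 points to fit the ellipse in function 'fitEllipseNoDirect'
```

View pics/w5.png

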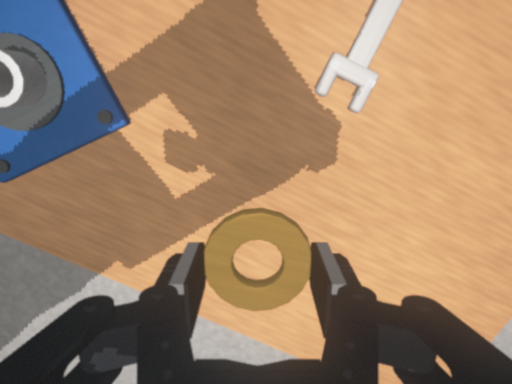

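The washer is held flat and centred at (257,259). I measure it.

```bash
cat > held.py <<'E'
from w import *
def held(n,lo,hi,zr,box=None,dz=4):
    P=loadw(n);C=cloud(*P);hsv=cv2.cvtColor(P[0],cv2.COLOR_RGB2HSV)
    m=(cv2.inRange(hsv,lo,hi)>0)&(C[...,2]>zr[0])&(C[...,2]<zr[1])
    Z=C[...,2][m];h=np.histogram(Z,np.arange(zr[0],zr[1]+1));zt=h[1][h[0].argmax()]+.5
    X=C[m&(abs(C[...,2]-zt)<3)];A=np.c_[X[:,:2]-X[:,:2].mean(0),np.ones(len(X))];print("tcp",np.load(n+".npz")["tcp"],"n",len(X),"zt",zt,"slope",np.round(np.linalg.lstsq(A,X[:,2],rcond=None)[0],3))
    m=m&(abs(C[...,2]-zt)<dz)
    c=max(cv2.findContours(m.astype(np.uint8),0,1)[0],key=cv2.contourArea).reshape(-1,2)
    for z in(zt-2,zt):
        W=onplane(c,*P[2:],z)[:,:2].astype(np.float32);print((W.min(0)+W.max(0))/2,W.max(0)-W.min(0),cv2.fitEllipse(W)[:2],cv2.minEnclosingCircle(W))
E
python3 -c "
from held import *
P=loadw('w5');print(cv2.cvtColor(P[0],cv2.COLOR_RGB2HSV)[[250,295,215],[220,257,260]])
held('w5',(12,130,50),(35,255,255),(110,150))"
```

```text
[[ 19 142 167]
 [ 18 139 171]
 [ 19 143 178]]
tcp [ 491.9 -230.4  138.6] n 6778 zt 130.5 slope [ -0.   -0.  130.7]
[ 491.5 -230.2] [50.6 49.4] ((491.3842468261719, -230.0763397216797), (48.48974609375, 50.260128021240234)) ((491.3727111816406, -229.82740783691406), 25.472026824951172)
[ 492.5 -229.7] [49.8 48.7] ((492.33526611328125, -229.58651733398438), (47.796043395996094, 49.541099548339844)) ((492.3238220214844, -229.34115600585938), 25.107580184936523)
```

Request:
step_arm(plan="0 0 0 0 40 0 255;0 0 0 0 80 -5 255;0 0 0 0.4 120 -10 255;0 0 0 0.4 155 -15 255;0 0 0 0.4 172 -20 255;0 0 0 0.4 180.6 -24 255;0 0 0 0.4 180.6 -24 255;0 0 0 0.4 180.6 -24 255")

```text
clock: 13.8
eef_pos: [491.1, -49.9, 112.3]
tcp_rot: [-3.141, 0.001, 0.47]
contact_force: [0.1, -0.3, -0.1]
opening: 0.556
grasp_force: 31.2
```

Request:
step_arm(plan="0 0 0 0 0 -5 255;0 0 0 0 0 -10 255;0 0 0 0 0 -13 255;0 0 0 0 0 -15 255;0 0 0 0 0 -17 255;0 0 0 0 0 -19 255;0 0 0 0 0 -19 255")

```text
clock: 14.5
eef_pos: [491.4, -49.4, 93.8]
tcp_rot: [-3.141, 0.0, 0.47]
contact_force: [0.1, -0.3, -0.2]
opening: 0.552
grasp_force: 31.2
```

Request:
step_arm(plan="0 0 0 0 0 -1 255;0 0 0 0 0 -2 255;0 0 0 0 0 -3 255;0 0 0 0 0 -4 255;0 0 0 0 0 -4 255")

```text
clock: 15.0
eef_pos: [491.4, -49.4, 89.9]
tcp_rot: [-3.141, 0.0, 0.47]
contact_force: [0.5, -0.3, -1.0]
opening: 0.55
grasp_force: 31.2
```

Request:
step_arm(plan="0 0 0 0 0 -2 255;0 0 0 0 0 -5 255;0 0 0 0 0 -9 255;0 0 0 0 0 -13 255;0 0 0 0 0 -17 255;0 0 0 0 0 -21 255;0 0 0 0 0 -24 255;0 0 0 0 0 -24 255")

```text
clock: 15.8
eef_pos: [491.1, -49.3, 65.5]
tcp_rot: [-3.141, 0.001, 0.47]
contact_force: [0.4, 0.5, -0.9]
opening: 0.55
grasp_force: 31.2
```

Request:
step_arm(plan="0 0 0 0 0 -1 255;0 0 0 0 0 -2 255;0 0 0 0 0 -3 255;0 0 0 0 0 -4 255;0 0 0 0 0 -4 255")

```text
clock: 16.3
eef_pos: [491.4, -49.4, 61.9]
tcp_rot: [-3.142, 0.0, 0.47]
contact_force: [-0.8, 0.4, -1.0]
opening: 0.557
grasp_force: 31.2
```

Request:
step_arm(plan="0 0 0 0 0 -0.5 255;0 0 0 0 0 -1 255;0 0 0 0 0 -1.5 255;0 0 0 0 0 -2 255;0 0 0 0 0 -2 255")

```text
clock: 16.8
eef_pos: [491.6, -49.4, 60.2]
tcp_rot: [3.141, -0.0, 0.47]
contact_force: [-1.2, 0.5, 4.3]
opening: 0.551
grasp_force: 31.9
```

The washer is down on the spacer with 4 N. I release, rise and go over the bushing.

Request:
step_arm(plan="0 0 0 0 0 0.5 0;0 0 0 0 0 0.5 0;0 0 0 0 0 0.5 0;0 0 0 0 0 0.5 0;0 0 0 0 0 25 0;0 0 0 0 0 70 0;0 0 0 0 20 115 0;0 0 0 0 60 125 0")

```text
clock: 17.6
eef_pos: [494.2, 9.8, 189.6]
tcp_rot: [3.138, -0.006, 0.467]
contact_force: [0.1, 0.3, -0.5]
opening: 0.999
grasp_force: 0.0
```

Request:
step_arm(plan="0 0 0 0 45 0 0;0 0 0 0 90 0 0;0 0 0 0 135 0 0;0 0 0 -1 180 0 0;0 0 0 -2 220 0 0;0 0 0 -2 244 0 0;0 0 0 -2 249 0 0;0 0 0 -2 249 0 0")

```text
clock: 18.4
eef_pos: [489.1, 259.9, 184.7]
tcp_rot: [3.141, 0.001, 0.471]
contact_force: [-0.4, -0.1, -0.8]
opening: 1.0
grasp_force: 0.0
```

Request:
step_arm(plan="0 0 0 0 0 0 0;0 0 0 0 0 0 0")

```text
clock: 18.6
eef_pos: [489.5, 258.4, 184.9]
tcp_rot: [3.141, 0.0, 0.469]
contact_force: [0.4, -0.9, -0.3]
opening: 1.001
grasp_force: 0.0
```

```bash
python3 - <<'E'
from w import *
P=snap('w6')[:5];C=cloud(*P)
near(P,(489,259),22,40,18)
p,d=r.grab_frame("side");c=r.get_calibration("side");C=cloud(p,d,c["K"],c["k1"],c["world_from_camera"])
hsv=cv2.cvtColor(p,cv2.COLOR_RGB2HSV)
m=cv2.inRange(hsv,(18,110,60),(32,255,255));m[:165]=0;m[220:]=0;m[:,:268]=0;m[:,328:]=0
print("washer px",m.sum()//255,np.median(C[m>0],0),np.percentile(C[m>0][:,2],[5,95]))
cv2.imwrite("pics/s6.png",cv2.resize(p[165:220,265:330],None,fx=5,fy=5,interpolation=2)[...,::-1])
E
```

```text
18.6 [489.5 258.4 184.9] [3.1 0.  0.5] cam [[  0.5  -0.9  -0.3 555.9]
 [ -0.9  -0.4  -0.1 292.7]
 [  0.    0.3  -1.  314.4]
 [  0.    0.    0.    1. ]]
px [255.9 176.1] mid [489.5 260. ] size [34.2 33.2] ell ((489.5127868652344, 260.16180419921875), (32.78411102294922, 33.821685791015625))
washer px 111 [482.4 -39.6  50.9] [46.8 53.5]
```

The washer's top reads 51 to 53 mm, against 52 expected. The bushing is at (489.5,260.1), body 34 mm. I grasp its body just above the flange.

Request:
step_arm(plan="0 0 0 0 0.5 -45 0;0 0 0 0 0.5 -90 0;0 0 0 0 0.5 -130 0;0 0 0 0 0.5 -155 0;0 0 0 0 0.5 -161 0;0 0 0 0 0.5 -161 0;0 0 0 0 0.5 -161 255;0 0 0 0 0.5 -161 255", force=30)

```text
clock: 19.5
eef_pos: [490.6, 260.6, 25.6]
tcp_rot: [-3.142, -0.003, 0.47]
contact_force: [0.1, -0.6, 1.1]
opening: 0.692
grasp_force: 0.0
```

Request:
step_arm(plan="0 0 0 0 0 0 255;0 0 0 0 0 0 255;0 0 0 0 0 0 255;0 0 0 0 0 0 255;0 0 0 0 0 0 255;0 0 0 0 0 0 255")

```text
clock: 20.1
eef_pos: [490.1, 260.4, 25.3]
tcp_rot: [3.142, -0.002, 0.47]
contact_force: [-1.6, -0.8, 9.4]
opening: 0.388
grasp_force: 28.9
```

Request:
step_arm(plan="0 0 0 0 0 10 255;0 0 0 0 0 40 255;0 0 0 0 0 80 255;0 0 0 0 0 100 255;0 0 0 0 0 106 255;0 0 0 0 0 106 255;0 0 0 0 0 106 255;0 0 0 0 0 106 255")

```text
clock: 20.9
eef_pos: [488.6, 259.7, 128.6]
tcp_rot: [3.142, 0.002, 0.47]
contact_force: [0.1, -0.4, 0.1]
opening: 0.386
grasp_force: 29.9
```

```bash
python3 - <<'E'
from held import *
Q=snap('w7')
hsv=cv2.cvtColor(Q[0],cv2.COLOR_RGB2HSV);hsv2=hsv.copy();P=loadw('w7')
m=(hsv[...,0]>172)|(hsv[...,0]<6);m&=hsv[...,1]>120
C=cloud(*P);Z=C[...,2][m];print(len(Z),np.histogram(Z,np.arange(90,160,4)))
held('w7',(0,120,40),(6,255,255),(115,160),dz=3)
E
```

```text
20.9 [488.6 259.7 128.6] [3.1 0.  0.5] cam [[  0.5  -0.9  -0.3 555.2]
 [ -0.9  -0.4  -0.1 294.2]
 [  0.    0.3  -1.  257.9]
 [  0.    0.    0.    1. ]]
5331 (array([   0,    0,    0,    0,  596,  759,  473,  507,  599, 2354,   14,
          0,    0,    0,    0,    0,    0]), array([ 90,  94,  98, 102, 106, 110, 114, 118, 122, 126, 130, 134, 138,
       142, 146, 150, 154, 158]))
tcp [488.6 259.7 128.6] n 2628 zt 127.5 slope [ -0.   -0.  127.6]
[487.8 259.8] [35.1 34.5] ((487.6739196777344, 259.7543029785156), (33.75564956665039, 34.462013244628906)) ((487.7627258300781, 259.94464111328125), 17.65115737915039)
[488.8 260.3] [34.6 33.9] ((488.6943359375, 260.2748718261719), (33.24592208862305, 33.94162368774414)) ((488.7818298339844, 260.4623107910156), 17.384611129760742)
```

The bushing is level, and its centre is within 0.5 mm of the TCP. I carry it to the bolt.

Request:
step_arm(plan="0 0 0 0 -40 0 255;0 0 0 0 -80 0 255;0 0 0 1 -125 0 255;0 0 0 1 -170 0 255;0 0 0 2 -215 0 255;0 0 0 2 -255 0 255;0 0 0 2.4 -285 0 255;0 0 0 2.4 -303 0 255")

```text
clock: 21.75
eef_pos: [491.2, -45.1, 129.2]
tcp_rot: [-3.141, 0.001, 0.468]
contact_force: [-0.2, 0.7, -0.6]
opening: 0.387
grasp_force: 30.0
```

Request:
step_arm(plan="0 0 0 0 -6.2 -2 255;0 0 0 0 -6.2 -6 255;0 0 0 0 -6.2 -12 255;0 0 0 0 -6.2 -17 255;0 0 0 0 -6.2 -20 255;0 0 0 0 -6.2 -22 255;0 0 0 0 -6.2 -24 255;0 0 0 0 -6.2 -26 255")

```text
clock: 22.55
eef_pos: [491.9, -48.9, 103.9]
tcp_rot: [3.141, -0.0, 0.47]
contact_force: [0.6, -0.3, -1.2]
opening: 0.385
grasp_force: 30.0
```

Request:
step_arm(plan="0 0 0 0 0 -1 255;0 0 0 0 0 -2 255;0 0 0 0 0 -3 255;0 0 0 0 0 -4 255;0 0 0 0 0 -5 255;0 0 0 0 0 -6 255;0 0 0 0 0 -6 255")

```text
clock: 23.25
eef_pos: [491.8, -49.1, 97.8]
tcp_rot: [-3.141, 0.0, 0.47]
contact_force: [-0.1, -0.9, 0.3]
opening: 0.384
grasp_force: 30.0
```

Request:
step_arm(plan="0 0 0 0 0 -2 255;0 0 0 0 0 -5 255;0 0 0 0 0 -8 255;0 0 0 0 0 -11 255;0 0 0 0 0 -14 255;0 0 0 0 0 -16 255;0 0 0 0 0 -18 255;0 0 0 0 0 -18 255")

```text
clock: 24.05
eef_pos: [491.7, -49.1, 79.7]
tcp_rot: [-3.141, 0.0, 0.47]
contact_force: [0.2, 1.1, -0.6]
opening: 0.383
grasp_force: 30.0
```

Request:
step_arm(plan="0 0 0 0 0 -1 255;0 0 0 0 0 -2 255;0 0 0 0 0 -3 255;0 0 0 0 0 -4 255;0 0 0 0 0 -4 255")

```text
clock: 24.55
eef_pos: [491.8, -49.1, 75.9]
tcp_rot: [-3.142, 0.0, 0.47]
contact_force: [0.6, -0.2, 0.4]
opening: 0.385
grasp_force: 30.0
```

Request:
step_arm(plan="0 0 0 0 0 -0.5 255;0 0 0 0 0 -1 255;0 0 0 0 0 -1.5 255;0 0 0 0 0 -2 255;0 0 0 0 0 -2 255")

```text
clock: 25.05
eef_pos: [492.0, -49.1, 74.3]
tcp_rot: [3.141, -0.0, 0.47]
contact_force: [-1.8, 0.9, 5.7]
opening: 0.382
grasp_force: 30.5
```

Request:
step_arm(plan="0 0 0 0 0 0.5 0;0 0 0 0 0 0.5 0;0 0 0 0 0 0.5 0;0 0 0 0 0 0.5 0;0 0 0 0 0 0.5 0;0 0 0 0 0 30 0;0 0 0 0 0 75 0;0 0 0 0 0 115 0")

```text
clock: 25.85
eef_pos: [491.5, -49.1, 190.3]
tcp_rot: [-3.141, 0.001, 0.47]
contact_force: [-0.1, -0.2, 0.1]
opening: 0.998
grasp_force: 0.0
```

Request:
step_arm(plan="0 0 0 0 -20 20 0;0 0 0 0 -20 20 0;0 0 0 0 -20 20 0")

```text
clock: 26.15
eef_pos: [491.7, -69.2, 208.8]
tcp_rot: [3.142, -0.0, 0.469]
contact_force: [-0.1, 0.6, -0.6]
opening: 1.001
grasp_force: 0.0
```

```bash
python3 - <<'E'
from w import *
P=snap('w8')[:5]
p,d=r.grab_frame("side");c=r.get_calibration("side");S=(p,d,c["K"],c["k1"],c["world_from_camera"])
for n,X in(("wrist",P),("side",S)):
    C=cloud(*X);hsv=cv2.cvtColor(X[0],cv2.COLOR_RGB2HSV)
    m=((hsv[...,0]>172)|(hsv[...,0]<6))&(hsv[...,1]>120)&(np.hypot(C[...,0]-490,C[...,1]+48)<45)
    q=C[m];t=q[q[:,2]>np.percentile(q[:,2],90)-3];print(n,m.sum(),"z",np.percentile(q[:,2],[5,50,95]),"top mid",(t.max(0)+t.min(0))/2)
a=cv2.resize(p[160:220,262:332],None,fx=5,fy=5,interpolation=2);b=cv2.resize(P[0],(440,330));o=np.zeros((330,800,3),np.uint8);o[:300,:350]=a;o[:,355:795]=b;cv2.imwrite("pics/v8.png",o[...,::-1])
E
```

```text
26.15 [491.7 -69.2 208.8] [ 3.1 -0.   0.5] cam [[  0.5  -0.9  -0.3 558. ]
 [ -0.9  -0.4  -0.1 -34.8]
 [  0.    0.3  -1.  338.3]
 [  0.    0.    0.    1. ]]
wrist 1212 z [56.2 73.8 75.6] top mid [491.3 -49.2  74.6]
side 92 z [54.3 64.3 73.9] top mid [487.  -43.1  73.2]
```

View pics/v8.png

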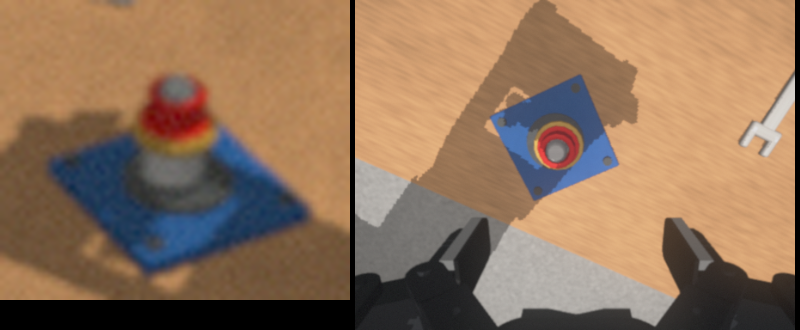

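The stack reads spacer, washer, then bushing with its flange down. The bushing's top is at 74 mm, as it must be, and the gripper is clear. Handing in.

```bash
python3 -c "
from rig import r
print(r.sign_off())"
```

```text
the job is handed in; nothing more can be done
None
```

The spacer, washer and bushing (flange down) are threaded on the bolt and released, with the highest wrist force read while seating them about 9 N, and the job was handed in at about 26 s; the hand-in returned no verdict.

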